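Square up and complete a stack of optics trays

TASK

Put the optics trays away as one stack. The middle tray was left askew on the bottom one: without lifting it off, slide it square until all four corner pins drop fully into the sockets, and only then take the tray with the carrying handle and set it down, without dropping it, on the middle tray so that its pins seat fully too. Keep the trays roughly level so that no glass falls out, and leave everything else on the table where it stands.

Things in the scene. Friction and masses are not known exactly. Their poses are not given: they have to be found in the camera images.
- bottom_tray: Bottom tray, grey plastic, fixed to the table on a dark steel plate 216 x 156 x 5 mm. Origin on the table under its centre; x along its 200 mm length, y along its 140 mm width, z up. Its top is 50 mm above the table. Its ends are flat ledges 55 mm long, 140 mm wide, full height; between them a foam-lined cavity with glass prisms below the rim. Looks the same turned half round.
- bottom_ledge (a point): Centre of the bottom tray's top plane, 50 mm above the table, same axes. In its ledges are four round sockets, 15 mm wide and 11 mm deep, centred at x = +-72 mm, y = +-48 mm.
- middle_centre (a point): Centre of the middle tray, half-way up its 45 mm body, 22.5 mm above its flat underside; x along its length, y its width, z up. At the start its pin tips stand on the bottom tray's ledges, underside 8 mm too high, off by 13 to 20 mm towards the bottom tray's +x, up to 12 mm either way in y and 0.11 rad in yaw. Seated, its underside lies on the bottom tray: 22.5 mm above bottom_ledge.
- middle_tray: The middle tray, loose, 0.3 to 0.6 kg, grey, 200 x 140 x 45 mm, with sockets like the bottom one, prisms below the rim, no handle. Origin under its centre at the level of its pin tips. Under it four steel pins 8 mm long at x = +-72, y = +-48 mm, 12 mm thick, with round (hemispherical) ends. It slides when its outer faces are pushed with a few N; the pins then drop in.
- top_handle (a point): Centre of the top tray's carrying handle: a fixed level aluminium bar 130 mm long (x, along the tray), 14 mm wide (y), 14 mm high, on a post at each end 58 mm from the centre. It is 30 mm above the tray's rim, 75 mm above its underside, 83 mm above its pin tips. With the tray seated on the seated middle tray this point is 120 mm above bottom_ledge. Either way round will do.
- top_tray: The top tray, loose, 0.35 to 0.65 kg, standing on its pins on the table away from the stack: the same grey body and pins as the middle tray, lenses in its foam below the rim, no sockets, a carrying handle over its middle. Origin under its centre at the level of its pin tips; x along its length.
- lens_stand: Bystander: lens in a round black holder on a conical foot 76 mm wide, 160 mm high, between the two trays towards the far side. Origin under its foot.
- eyepiece: Bystander: black eyepiece standing upright, 42 mm wide, 45 mm high, between the trays. Origin under its centre.
- slide_box: Bystander: small wooden box 75 x 48 x 22 mm (x, y, z), between the trays towards the robot. Origin under its centre.
- spare_prism: Bystander: upright three-sided glass prism, 55 mm sides, 40 mm high, to the left of the left-hand tray. Origin under its centre.
- screwdriver: Bystander: screwdriver 160 mm long lying at the far side in the middle, about 30 mm high. Origin under its middle.
- grating_holder: Bystander: grating plate 60 mm wide on a conical foot 68 mm wide, 118 mm high, beyond the right-hand tray. Origin under its foot.
- cleaner: Bystander: small white bottle 44 mm wide, 105 mm high, beyond the left-hand tray. Origin under its centre.

How it is judged:
By the outcome, as a careful person would: the job done as asked, in the order asked, and still so for the second after the job is handed in, with the robot touching nothing.
It also fails if it takes over 64 s, if anything falls off the work surface, if the arm or the gripper's body presses on something with over 40 N, if the wrist force passes 120 N, or if a joint passes its speed limit or range.

ROBOT

A 6-joint arm with a two-finger parallel gripper is mounted at the origin on the work surface. World frame = base frame: x ahead of the robot, y to its left, z up, the work surface at z = 0. Lengths are in m, angles in rad, forces in N, time in s.
With the tool pointing down it reaches from about 0.275 to 0.825 m from the base axis. Payload 4.9 kg.
Tool frame: the origin (TCP) lies on the centre line of the jaws, within the pads' length; the fingertips stand 19 mm ahead of it and the grasp point (between the pads) is the TCP; z points along the fingers, y is the direction in which the jaws open and shut (so a half turn about z gives the same grasp; the last joint's range is limited). The gripper opens to 85 mm and grips with 20 to 120 N. Pads are 22 mm wide; open, the fingers measure 114 mm over their backs; the gripper's body (76 mm by 85 mm) begins 54 mm behind the grasp point. The pads swing forward as they close: fully open they stand 13 mm farther back than shut.
Start: joints at [-1.313, 0.326, -0.193, 1.052, 0, 1.437], TCP at [0.21, -0.508, 0.25] pointing down, gripper open.
Joint ranges: [-2.65, 2.65], [-0.97, 1.79], [-1.3, 1.35], [-1.93, 2.1], [-1.47, 1.37], [-3.14, 3.14]. Speed limits (rad/s): [2.57, 2.57, 3.14, 3.14, 3.14, 3.14].

INTERFACE

Orientations are given as a 3x3 rotation matrix whose columns are the frame's x, y, z axes.
In Python, from station import env, cams gives the robot as it stands. The module is installed in compiled form; this text tells all that it offers. Calls block until the motion is done:
- env.move_ptp(position, orientation): joint-space move of the TCP to a pose.
- env.move_l(position, rot=None, vel=0.15, f_stop=None): straight line of the TCP; rot=None keeps the orientation; vel is the mean speed in m/s. With f_stop (N) it stops when the force on the tool has changed by that much, and returns True; else False.
- env.set_joints(angles): joint-space move.
- env.let_go() and env.grasp(squeeze=None): open the fingers fully, or close them until they stop; squeeze is the grip in N (None keeps the last).
- env.wait(seconds).
- env.solve_ik(position, orientation): joint angles nearest the present ones, or None.
- env.get_state(): the state.
- cams.read_camera(name): name is "scene" or "top" or "wrist"; returns a dict with "color" (384x512x3 uint8, blue, green, red), "camera_matrix" (3x3 intrinsics, pixels), "origin" and "attitude" of the camera in the world. Camera axes: x right, y down, z forward; pixel columns grow to the right and rows downward; lengths in m; the calibration is good to about 2 mm. A picture is of the moment at which its call begins. There is no depth.
A pose or a line that the arm cannot do raises env.PlanningError and nothing moves.
- env.finish_job(): hands the job in, once; it reports no verdict.
The state is a dict: "t": time; "joint_positions": joint angles; "qd": joint speeds; "effort": joint torques, N m; "tcp_pos": TCP position; "ee_rot": TCP orientation; "ft_force": force on the tool from outside, world axes, zero at the start; "ft_torque": the same for the moment, N m; "grip_width": finger opening in m.
Only numpy, scipy, OpenCV 4.12 (cv2) and the standard library are available. Lean on these libraries where they do the work, as an engineer would, in place of code of your own. Each camera call takes 0.05 s, during which the arm holds its last target.

## Working session

There is one attempt and no reset: what is moved stays moved. The work goes in short steps, each a Python script; the robot and the scene stay as the last script left them, time stands still between calls to the robot, and variables do not carry over. Pictures are saved under pics/ and viewed, and the job is handed in when it is done.

```bash
mkdir -p pics; ls; python3 - <<'E'
from station import env, cams
import cv2, numpy as np
for n in ["scene","top","wrist"]:
    d=cams.read_camera(n); cv2.imwrite(f"pics/{n}0.png",d["color"])
    print(n,np.round(d["camera_matrix"],1).tolist(),np.round(d["origin"],4),np.round(d["attitude"],4).tolist())
    np.savez(f"pics/{n}0.npz",K=d["camera_matrix"],o=d["origin"],R=d["attitude"])
s=env.get_state();print({k:np.round(v,3).tolist() for k,v in s.items()})
E
```

```text
pics
scene [[394.9, 0.0, 262.7], [0.0, 394.9, 191.8], [0.0, 0.0, 1.0]] [ 1.2596 -0.2502  0.6788] [[0.4765, 0.5314, -0.7004], [0.879, -0.3054, 0.3663], [-0.0192, -0.7902, -0.6126]]
top [[429.5, 0.0, 253.7], [0.0, 429.5, 189.1], [0.0, 0.0, 1.0]] [0.5012 0.0929 1.2974] [[0.0266, -0.9977, 0.0618], [-0.9996, -0.026, 0.0098], [-0.0082, -0.0621, -0.998]]
wrist [[303.9, 0.0, 255.6], [0.0, 303.9, 189.4], [0.0, 0.0, 1.0]] [ 0.2853 -0.478   0.3737] [[0.3813, -0.8761, -0.295], [-0.9245, -0.362, -0.1198], [-0.0019, 0.3184, -0.9479]]
{'t': 0.15, 'joint_positions': [-1.313, 0.327, -0.193, 1.052, 0.0, 1.437], 'qd': [-0.001, -0.002, 0.002, -0.001, 0.0, 0.0], 'effort': [0.001, -44.37, 26.266, 0.01, -0.0, -0.0], 'tcp_pos': [0.21, -0.508, 0.25], 'ee_rot': [[0.924, 0.382, -0.0], [0.382, -0.924, 0.001], [0.0, -0.001, -1.0]], 'ft_force': [0.007, 0.394, -0.114], 'ft_torque': [0.012, 0.004, 0.014], 'grip_width': 0.085}
```

View pics/top0.png

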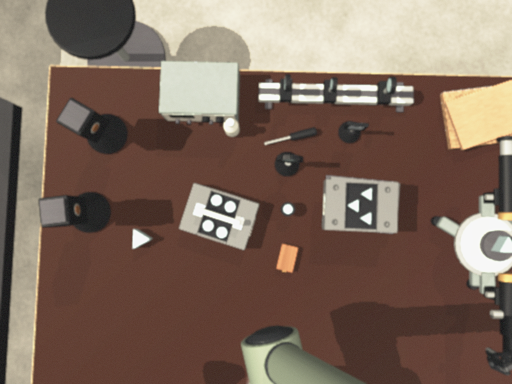

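View pics/scene0.png

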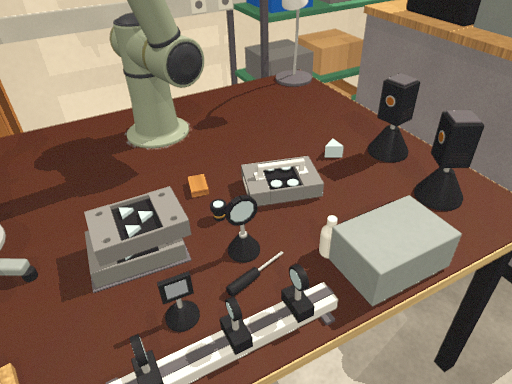

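View pics/wrist0.png

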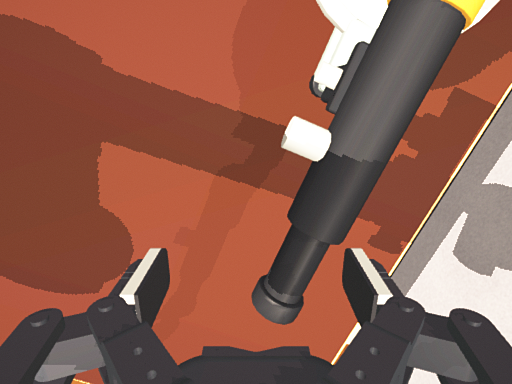

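```bash
python3 - <<'E'
import cv2
im=cv2.imread("pics/top0.png")
cv2.imwrite("pics/top0_l.png",cv2.resize(im[70:270,60:260],(800,600)[:1]*2 if 0 else (600,600),interpolation=cv2.INTER_CUBIC))
cv2.imwrite("pics/top0_r.png",cv2.resize(im[70:270,280:480],(600,600),interpolation=cv2.INTER_CUBIC))
im=cv2.imread("pics/scene0.png")
E
```

```text
(no output)
```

View pics/top0_l.png

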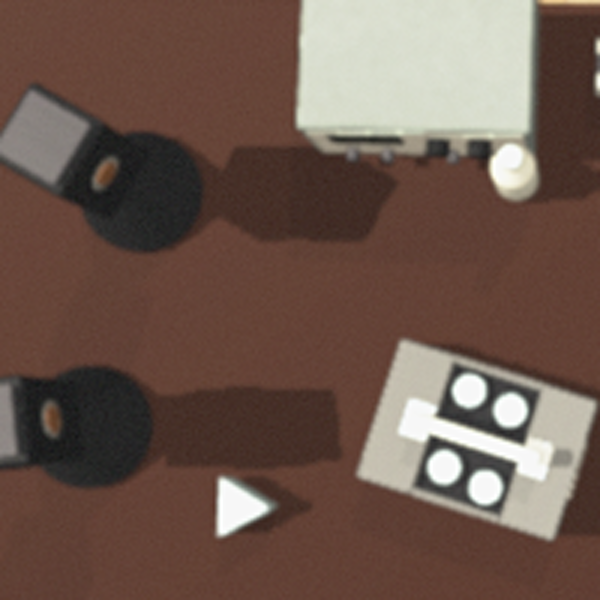

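View pics/top0_r.png

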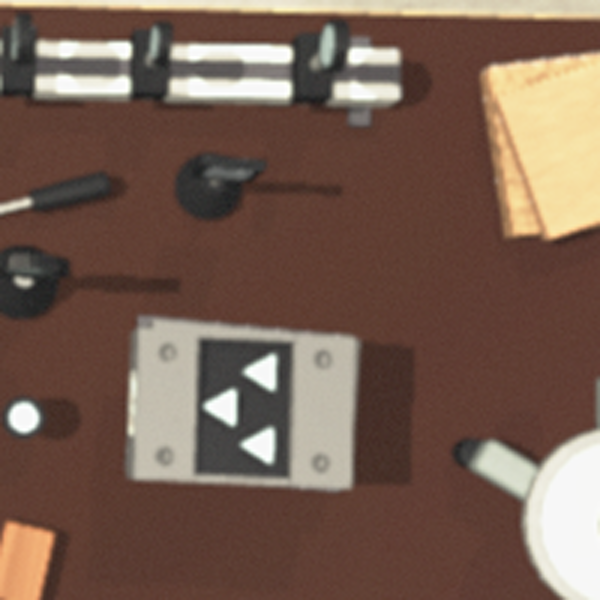

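```bash
python3 - <<'E'
import cv2
im=cv2.imread("pics/scene0.png")
cv2.imwrite("pics/scene0_c.png",cv2.resize(im[170:300,70:210],(700,650)[:2] if 0 else (646,600),interpolation=cv2.INTER_CUBIC))
E
```

```text
(no output)
```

View pics/scene0_c.png

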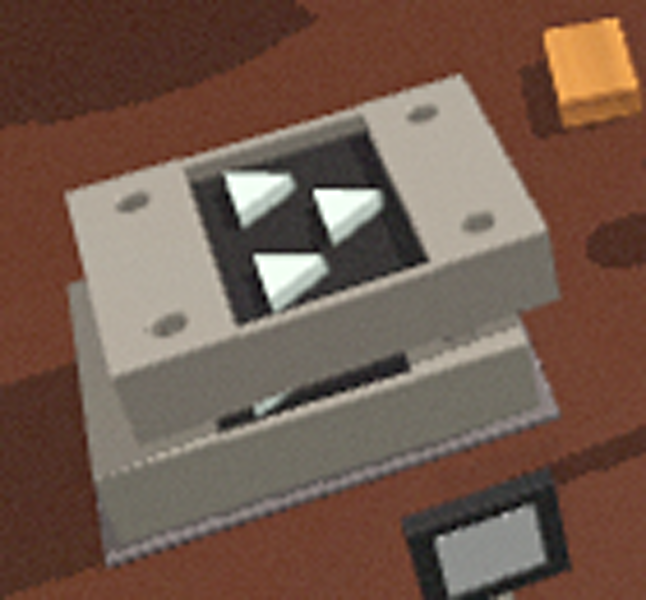

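```bash
cat > h.py <<'E'
import numpy as np
from scipy.optimize import least_squares
def load(n): 
    d=np.load(f"pics/{n}.npz"); return d["K"],d["o"],d["R"]
def proj(c,P):
    K,o,R=c; q=(np.atleast_2d(P)-o)@R; q=q@K.T; return q[:,:2]/q[:,2:]
def ray(c,uv,z):
    K,o,R=c; d=R@np.linalg.inv(K)@np.array([uv[0],uv[1],1.]); return o+d*(z-o[2])/d[2]
def fit(obs,x0):
    # obs: list of (cam, local pts (n,3) with z world, px (n,2)); x=(x,y,yaw)
    def W(x,L):
        L=np.array(L,float);c,s=np.cos(x[2]),np.sin(x[2])
        return np.c_[x[0]+c*L[:,0]-s*L[:,1],x[1]+s*L[:,0]+c*L[:,1],L[:,2]]
    f=lambda x: np.concatenate([(proj(c,W(x,L))-np.array(p)).ravel() for c,L,p in obs])
    r=least_squares(f,x0,loss="soft_l1"); return r.x,f(r.x).reshape(-1,2)
def loc(x,p):
    c,s=np.cos(x[2]),np.sin(x[2]);d=np.array(p[:2])-x[:2];return np.array([c*d[0]+s*d[1],-s*d[0]+c*d[1]])
E
python3 - <<'E'
from h import *
S,T=load("scene0"),load("top0")
sc=lambda a:np.array(a)/4.615+[70,170]
tr=lambda a:np.array(a)/3+[280,70]
tl=lambda a:np.array(a)/3+[60,70]
z=.103
L1=[(-.072,.048,z),(.072,.048,z),(.072,-.048,z),(-.072,-.048,z),(-.1,.07,z),(.1,.07,z),(.1,-.07,z),(-.1,-.07,z)]
p1=sc([(133,202),(422,113),(478,221),(170,323),(67,193),(462,75),(550,232),(112,378)])
L2=[(.072,-.048,z),(-.072,-.048,z),(-.072,.048,z),(.072,.048,z),(-.1,-.07,z),(-.1,.07,z)]
p2=tr([(168,352),(323,359),(321,463),(165,456),(358,337),(352,488)])
x0=[.45,-.22,1.57]
for n,o in (("scene",[(S,L1,p1)]),("top",[(T,L2,p2)]),("both",[(S,L1,p1),(T,L2,p2)])):
    x,r=fit(o,x0);print("mid",n,x.round(4));print(r.round(1).tolist())
m=x
b,r=fit([(S,[(-.1,.07,.05),(-.1,-.07,.05),(.1,-.07,.05),(-.108,-.078,.005),(.108,-.078,.005)],sc([(70,290),(103,475),(527,322),(107,563),(558,412)]))],x0)
print("bot",b.round(4),r.round(1).tolist()); print("off",loc(b,m),m[2]-b[2])
t,r=fit([(T,[(.1,-.07,.053),(-.1,-.07,.053),(-.1,.07,.053),(.1,.07,.053)],tl([(405,340),(597,403),(554,540),(358,478)]))],[.45,.2,1.3])
print("top",t.round(4),r.round(1).tolist())
for n,uv,zz in (("lens",(288,164),.1),("eyep",(288,209),.045),("box",(288,258),.022),("spare",(140,238),.04),("clean",(231,127),.1),("grating",(350,131),.06),("tele",(437,221),.1)):
    print(n,ray(T,uv,zz).round(3))
E
```

```text
mid scene [ 0.5375 -0.1925  1.5529]
[[0.1, -0.1], [0.1, 0.0], [0.1, 0.2], [-0.2, 0.3], [-0.0, 0.1], [0.1, -0.0], [-0.1, -0.4], [0.1, -0.1]]
mid top [ 0.5368 -0.1957  1.5513]
[[0.2, 0.0], [0.4, 0.0], [0.2, -0.0], [0.1, -0.1], [-0.9, -0.1], [-0.2, 0.1]]
mid both [ 0.5371 -0.1933  1.552 ]
[[-0.3, -0.1], [-0.3, 0.1], [-0.3, 0.3], [-0.7, 0.3], [-0.4, 0.1], [-0.2, 0.0], [-0.5, -0.3], [-0.4, -0.1], [-0.6, -0.1], [-0.4, -0.1], [-0.7, -0.2], [-0.8, -0.2], [-1.8, -0.2], [-1.1, -0.1]]
bot [ 0.5426 -0.2109  1.5154] [[-0.9, -1.1], [-1.2, 0.7], [0.4, 3.2], [0.5, -0.4], [0.8, -1.3]]
off [0.01730089 0.00645434] 0.0365730898921921
top [0.4959 0.2022 1.2865] [[-0.7, -0.2], [0.8, -0.1], [0.2, 0.5], [-0.3, -0.2]]
lens [0.648 0.011 0.1  ]
eyep [0.523 0.004 0.045]
box [ 0.38  -0.001  0.022]
spare [0.428 0.433 0.04 ]
clean [0.749 0.173 0.1  ]
grating [ 0.754 -0.17   0.06 ]
tele [ 0.5   -0.405  0.1  ]
```

```bash
python3 - <<'E'
from station import env, cams
import cv2, numpy as np
R=np.array([[0,-1,0],[-1,0,0],[0,0,-1.]])
for p,r in [((.54,-.15,.32),R),((.54,-.15,.32),R@np.diag([-1,-1,1]))]:
    q=env.solve_ik(p,r);print(None if q is None else np.round(q,2))
env.move_l([.21,-.508,.36],vel=.3)
env.move_ptp([.54,-.15,.32],R)
d=cams.read_camera("wrist");cv2.imwrite("pics/w1.png",d["color"]);np.savez("pics/w1.npz",K=d["camera_matrix"],o=d["origin"],R=d["attitude"])
cv2.imwrite("pics/w1b.png",cv2.resize(d["color"],(800,600),interpolation=cv2.INTER_CUBIC))
print(env.get_state()["t"],env.get_state()["joint_positions"])
E
```

```text
[-0.4   0.31 -0.04  1.22  0.   -1.97]
[-0.4   0.31 -0.04  1.22  0.    1.17]
3.5833 [-4.03220921e-01  3.11220170e-01 -3.51998206e-02  1.22442443e+00
 -8.54890607e-05 -1.97326812e+00]
```

View pics/w1b.png

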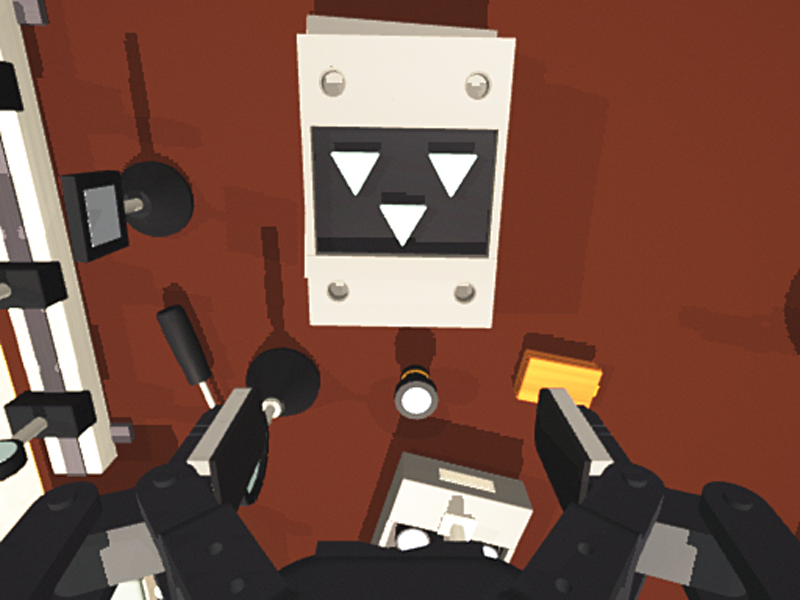

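```bash
python3 - <<'E'
import cv2
im=cv2.imread("pics/w1.png")
cv2.imwrite("pics/w1a.png",cv2.resize(im[0:75,180:340],(800,375),interpolation=cv2.INTER_CUBIC))
cv2.imwrite("pics/w1c.png",cv2.resize(im[150:220,180:340],(800,350),interpolation=cv2.INTER_CUBIC))
E
```

```text
(no output)
```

View pics/w1a.png

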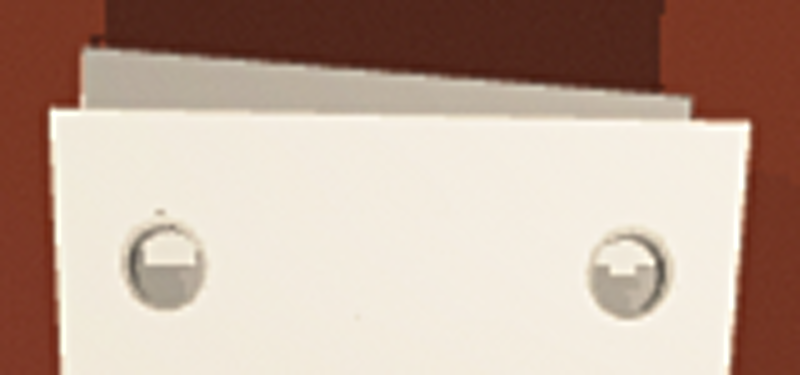

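View pics/w1c.png

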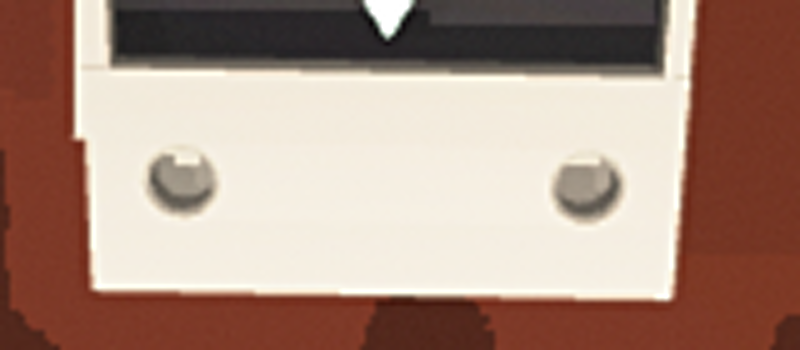

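```bash
python3 - <<'E'
from h import *
W=load("w1")
a=lambda p:(np.array(p)+.5)/5-.5+[180,0]
c=lambda p:(np.array(p)+.5)/5-.5+[180,150]
z=.103
m,r=fit([(W,[(-.1,-.07,z),(-.1,.07,z),(-.072,-.048,z),(-.072,.048,z)],a([(50,108),(750,122),(166,263),(630,273)])),
 (W,[(.1,-.07,z),(.1,.07,z),(.072,-.048,z),(.072,.048,z)],c([(92,290),(673,299),(182,180),(588,186)]))],[.54,-.2,1.55])
print(m.round(4),r.round(1).tolist())
b,r=fit([(W,[(-.1,-.07,.05),(-.1,.07,.05)],a([(83,47),(692,97)])),(W,[(.1,-.07,.05)],c([(73,138)]))],[.54,-.2,1.5])
print(b.round(4),r.round(1).tolist(),loc(b,m).round(4),m[2]-b[2])
S,T=load("scene0"),load("top0")
E
```

```text
[ 0.5369 -0.1947  1.5522] [[0.1, 0.1], [0.1, 0.0], [-0.3, 0.1], [0.2, -0.1], [0.2, -0.2], [-0.2, -0.2], [-0.1, 0.0], [0.0, 0.2]]
[ 0.5447 -0.2132  1.4956] [[-0.1, -0.1], [-0.0, 0.2], [0.2, -0.2]] [0.0179 0.0092] 0.056578511608907034
```

```bash
cat >> h.py <<'E'
B=np.array([.5447,-.2132,1.4956])
def bw(lx,ly,z,b=B):
    c,s=np.cos(b[2]),np.sin(b[2]); return np.array([b[0]+c*lx-s*ly,b[1]+s*lx+c*ly,z])
def down(yaw):  # tool x at yaw, z down
    x=np.array([np.cos(yaw),np.sin(yaw),0]);z=np.array([0,0,-1.]);return np.c_[x,np.cross(z,x),z]
def snap(cams,name,tag,box=None,k=1):
    import cv2
    d=cams.read_camera(name);np.savez(f"pics/{tag}.npz",K=d["camera_matrix"],o=d["origin"],R=d["attitude"])
    im=d["color"];cv2.imwrite(f"pics/{tag}.png",im)
    if box: im=im[box[1]:box[3],box[0]:box[2]]
    cv2.imwrite(f"pics/{tag}_v.png",cv2.resize(im,None,fx=k,fy=k,interpolation=cv2.INTER_CUBIC))
def st(env):
    s=env.get_state();print("t",round(s["t"],2),"tcp",np.round(s["tcp_pos"],4),"f",np.round(s["ft_force"],2),"loc",loc(B,s["tcp_pos"]).round(4));return s
E
python3 - <<'E'
from station import env, cams
from h import *
R=down(B[2]+np.pi/2)   # tool x = local +y
print(np.round(env.solve_ik(bw(.017,.112,.2),R),2))
env.move_ptp(bw(.017,.112,.2),R); st(env)
env.move_l(bw(.017,.112,.076),vel=.2); st(env)
snap(cams,"scene","s1",(70,150,270,310),4); 
print(env.move_l(bw(.017,.088,.076),vel=.02,f_stop=1.5)); st(env)
snap(cams,"wrist","w2",None,1.5)
E
```

```text
[-0.56  0.23 -0.46  0.88  0.   -0.49]
t 4.92 tcp [ 0.4348 -0.1881  0.2004] f [-0.31 -0.68 -0.16] loc [0.0167 0.1115]
t 5.68 tcp [ 0.435  -0.1881  0.0766] f [ 0.06 -0.17  0.52] loc [0.0167 0.1113]
True
t 6.66 tcp [ 0.4539 -0.1891  0.0756] f [ 0.46 -0.64 -0.1 ] loc [0.0172 0.0923]
```

View pics/w2_v.png

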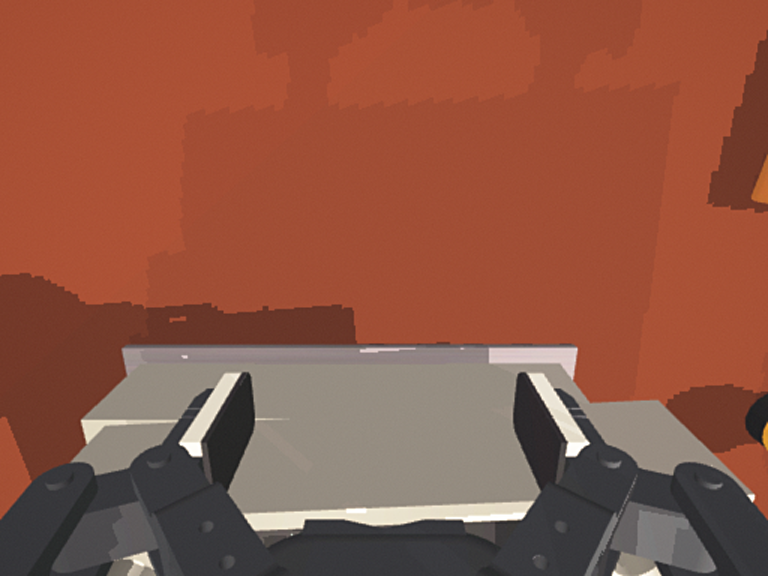

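View pics/s1_v.png

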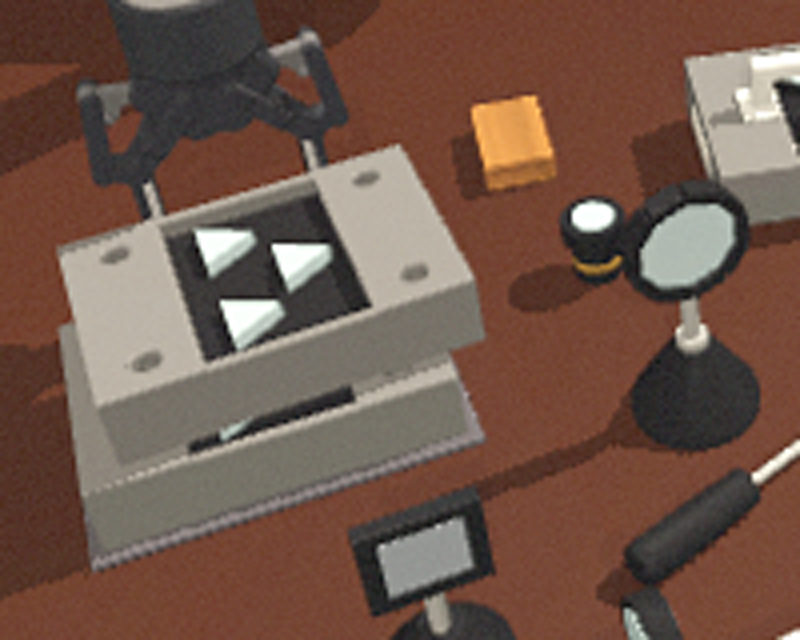

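```bash
python3 - <<'E'
from station import env, cams
from h import *
for y in (.088,.0815):
    print(env.move_l(bw(.017,y,.076),vel=.025,f_stop=25)); st(env)
snap(cams,"scene","s2",(70,150,230,300),5)
snap(cams,"top","t2",(310,150,430,260),6)
E
```

```text
False
t 7.05 tcp [ 0.4579 -0.1893  0.0757] f [-2.39  1.52 -0.47] loc [0.0173 0.0884]
False
t 7.46 tcp [ 0.4653 -0.1904  0.0761] f [-1.32  0.64 -1.06] loc [0.0167 0.0809]
```

View pics/s2_v.png

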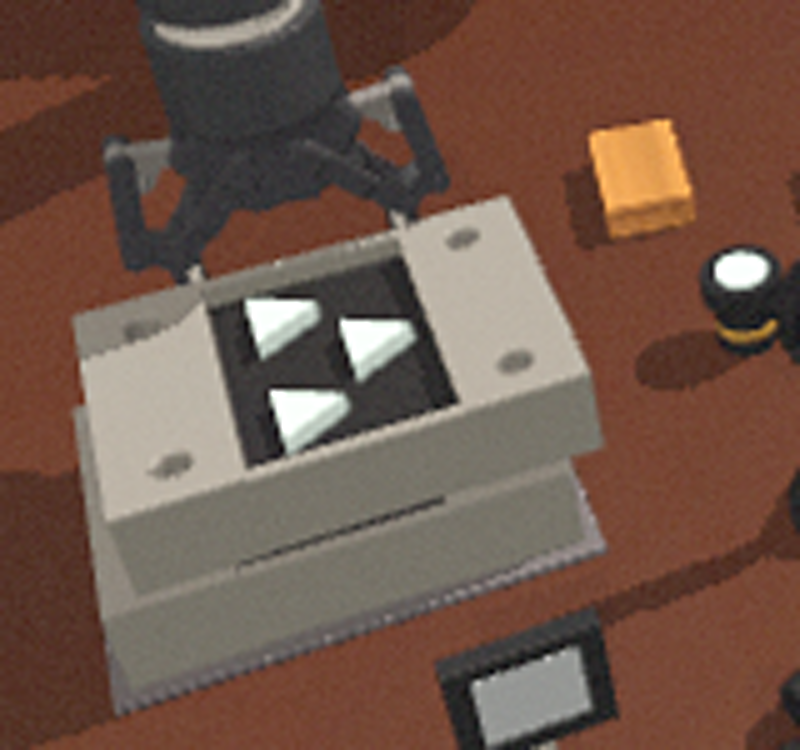

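View pics/t2_v.png

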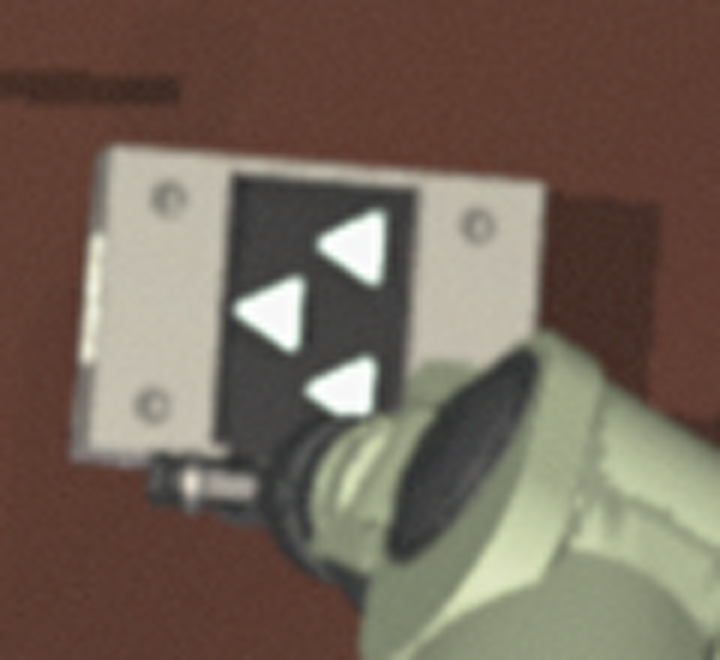

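```bash
python3 - <<'E'
from h import *
S=load("scene0");z=.103
L1=[(-.072,.048,z),(.072,.048,z),(.072,-.048,z),(-.072,-.048,z),(-.1,.07,z),(.1,.07,z),(.1,-.07,z),(-.1,-.07,z)]
p=(np.array([(142,328),(463,238),(516,361),(171,463),(75,318),(508,198),(590,377),(108,520)])+.5)/5-.5+[70,150]
m,r=fit([(S,L1,p)],[.54,-.2,1.5]);print(m.round(4),r.round(1).tolist())
m=m+[-.0006,-.0022,-.0007];print(loc(B,m).round(4),m[2]-B[2])
E
```

```text
[ 0.5452 -0.1966  1.5067] [[0.5, -0.2], [-0.1, 0.1], [-0.4, 0.2], [0.2, 0.4], [-0.2, -0.4], [0.2, -0.1], [0.1, -0.7], [-0.3, 0.4]]
[0.0144 0.0012] 0.010360296864045049
```

```bash
python3 - <<'E'
from station import env, cams
from h import *
W=load("w1");g=ray(W,(181,243),.03);print("lens foot",g.round(3),loc(B,g).round(3))
R=down(B[2]+np.pi)
env.move_l(bw(.017,.1,.076),vel=.1)
env.move_l(bw(.017,.1,.2),vel=.25)
print(np.round(env.solve_ik(bw(.14,.0,.2),R),2))
env.move_ptp(bw(.14,.0,.2),R)
snap(cams,"wrist","w3",None,1.5); 
env.move_l(bw(.14,.0,.076),vel=.2);st(env)
print(env.move_l(bw(.120,.0,.076),vel=.03,f_stop=1.5));st(env)
snap(cams,"scene","s3",(70,150,230,300),5)
E
```

```text
lens foot [ 0.654 -0.008  0.03 ] [ 0.213 -0.093]
[-0.26  0.38 -0.24  0.94  0.   -1.76]
t 10.53 tcp [ 0.5559 -0.074   0.0768] f [ 0.19 -0.86  0.81] loc [ 0.1396 -0.0007]
True
t 10.99 tcp [ 0.5544 -0.086   0.0763] f [-0.01 -0.89 -0.22] loc [ 0.1276 -0.0002]
```

View pics/s3_v.png

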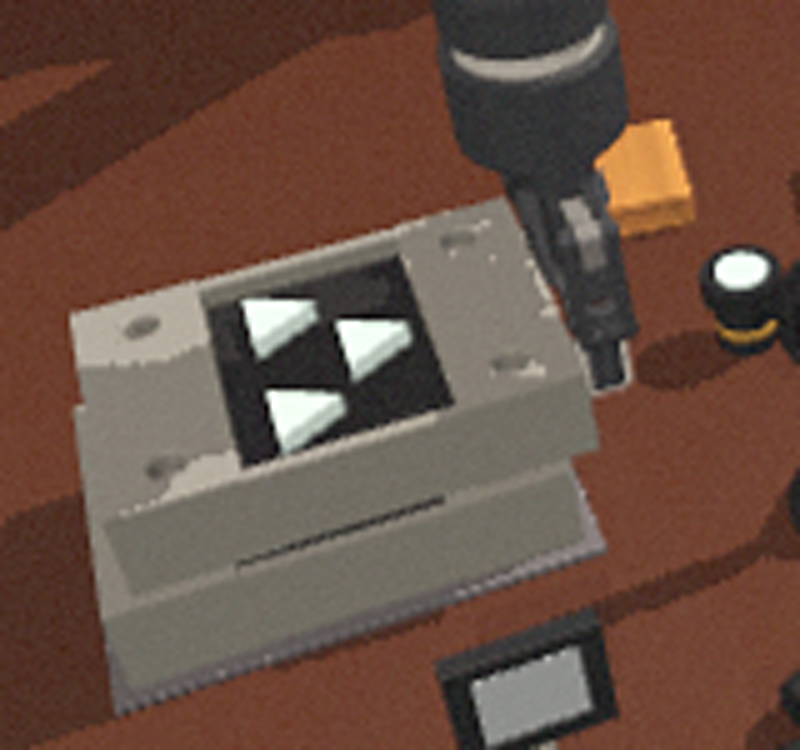

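View pics/w3_v.png

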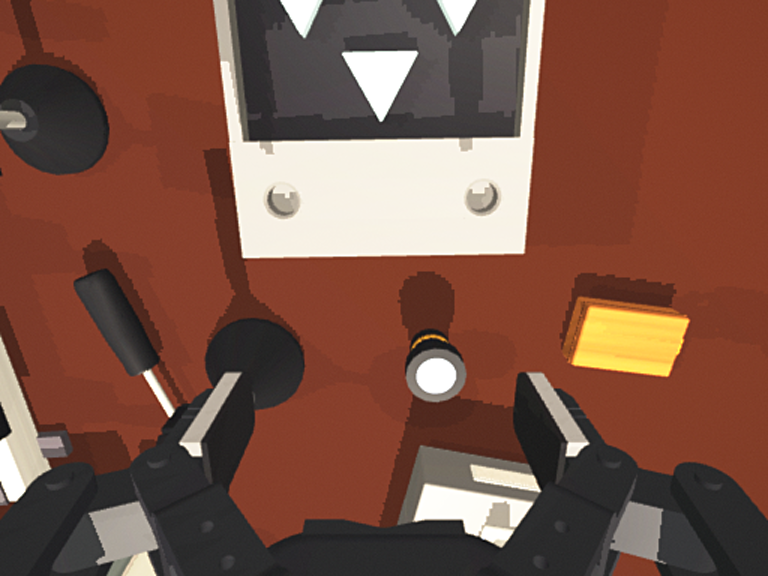

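```bash
python3 - <<'E'
from station import env, cams
from h import *
for x,f in ((.117,30),(.1135,25),(.1115,20),(.1105,15)):
    print(env.move_l(bw(x,.0,.076),vel=.02,f_stop=f));st(env)
snap(cams,"scene","s4",(70,150,230,300),5)
snap(cams,"wrist","w4",None,1.5)
E
```

```text
False
t 11.77 tcp [ 0.5535 -0.0969  0.0761] f [-0.23 -0.41  0.7 ] loc [ 1.166e-01 -1.000e-04]
False
t 12.09 tcp [ 0.5532 -0.1002  0.076 ] f [0.08 0.53 0.48] loc [ 0.1133 -0.    ]
False
t 12.34 tcp [ 0.5531 -0.1016  0.076 ] f [0.39 2.22 0.48] loc [0.112 0.   ]
False
t 12.59 tcp [ 0.553  -0.1026  0.076 ] f [0.54 3.6  0.94] loc [0.1109 0.    ]
```

View pics/s4_v.png

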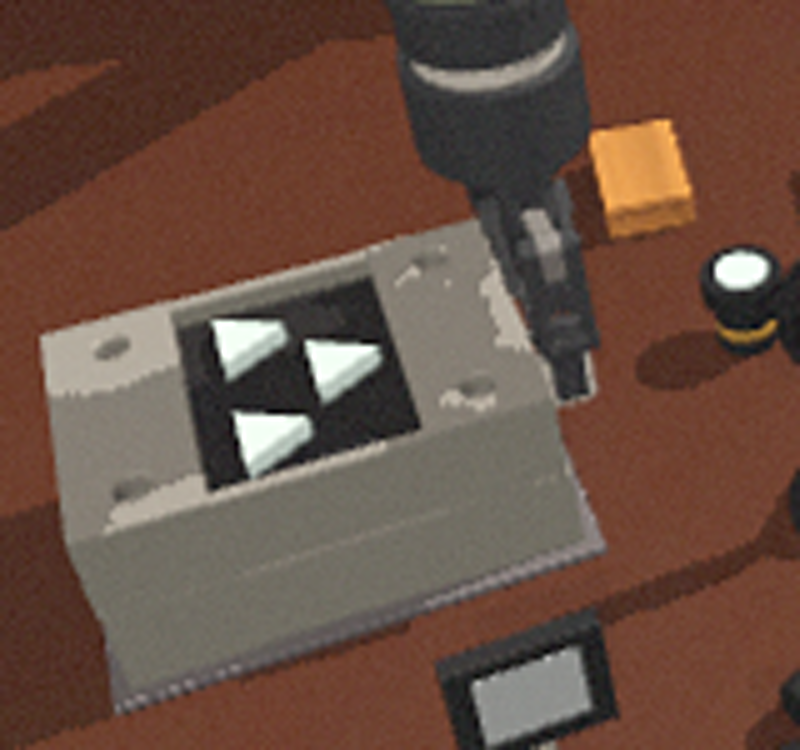

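View pics/w4_v.png

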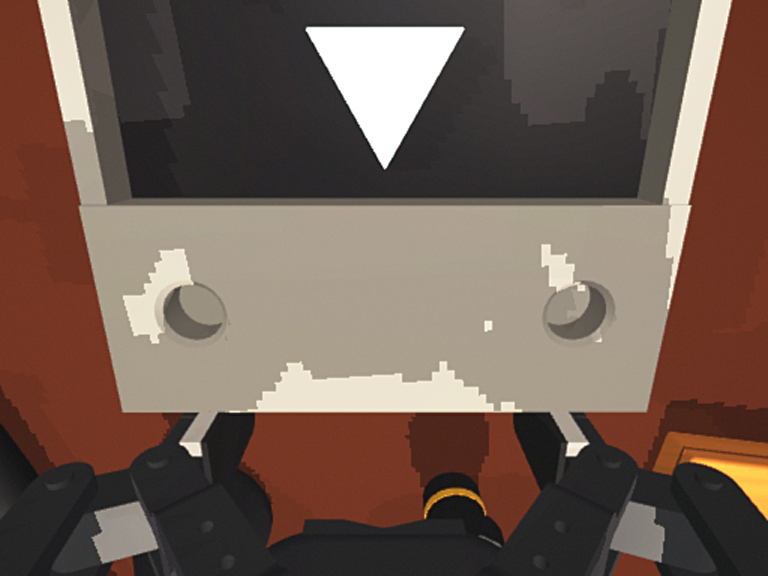

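```bash
python3 - <<'E'
from station import env, cams
from h import *
env.move_l(bw(.125,.0,.076),vel=.1)
env.move_l(bw(.128,.0,.22),vel=.25);st(env)
snap(cams,"scene","s5",(70,160,200,280),6)
env.move_ptp(bw(.045,.0,.32),down(B[2]+np.pi))
snap(cams,"wrist","w5",(156,0,356,150),4);st(env)
E
```

```text
t 13.71 tcp [ 0.5537 -0.0857  0.2189] f [-0.68 -0.41 -1.26] loc [0.1278 0.0006]
t 14.39 tcp [ 0.5473 -0.1677  0.3178] f [ 0.05  0.12 -0.7 ] loc [0.0455 0.0009]
```

View pics/s5_v.png

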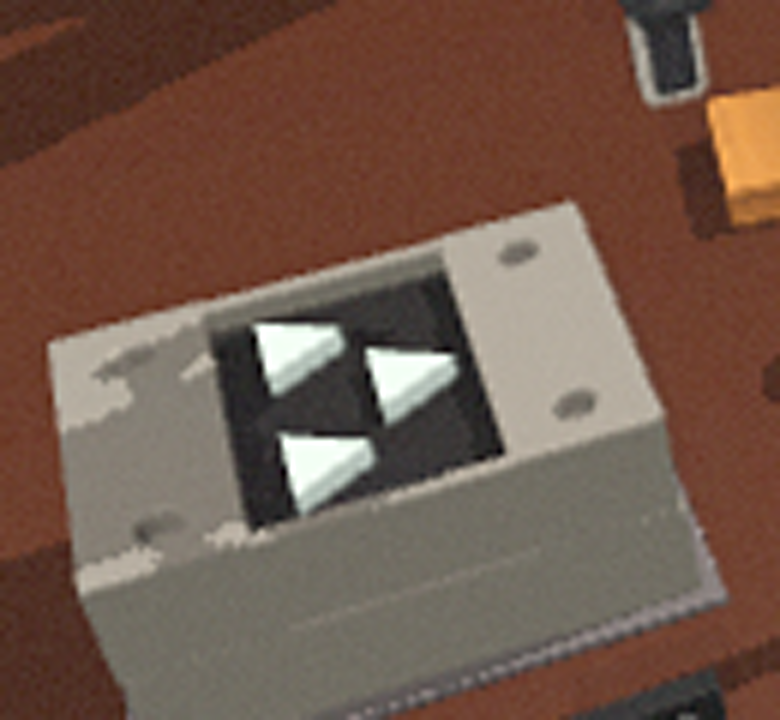

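View pics/w5_v.png

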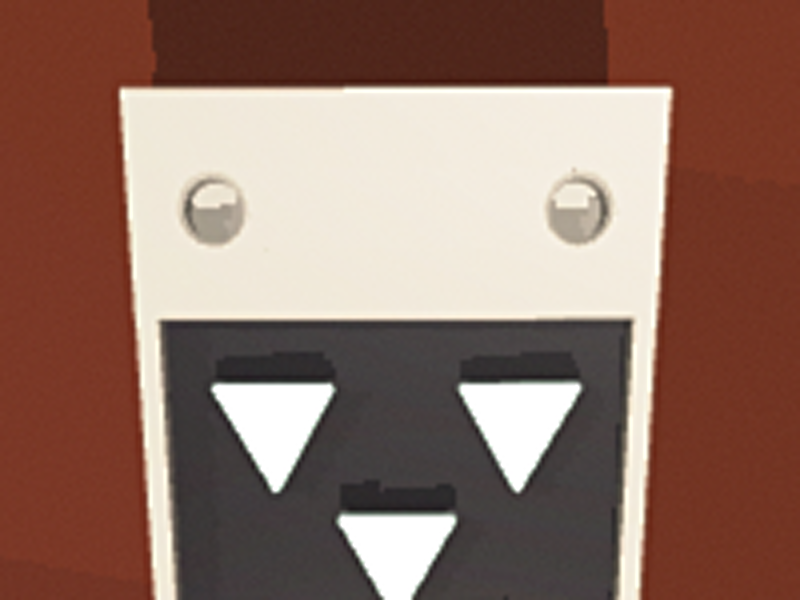

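```bash
python3 - <<'E'
import cv2
im=cv2.imread("pics/w5.png")
cv2.imwrite("pics/w5c.png",cv2.resize(im[125:250,156:356],None,fx=4,fy=4,interpolation=cv2.INTER_CUBIC))
E
```

```text
(no output)
```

View pics/w5c.png

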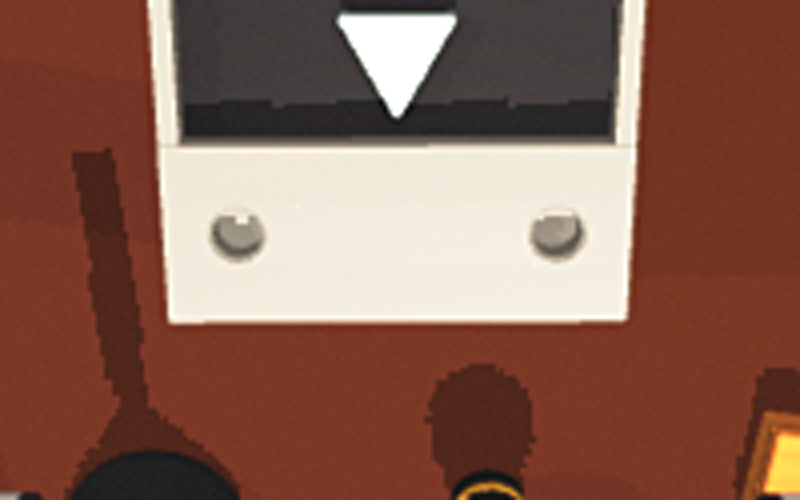

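```bash
cat >> h.py <<'E'
from scipy.spatial.transform import Rotation as RR
def fit6(obs,x0):
    # local pts relative to top centre; x=(x,y,yaw,z,rx,ry)
    def Wd(x,L): return RR.from_euler("ZYX",[x[2],x[5],x[4]]).apply(np.array(L,float))+[x[0],x[1],x[3]]
    f=lambda x: np.concatenate([(proj(c,Wd(x,L))-np.array(p)).ravel() for c,L,p in obs])
    r=least_squares(f,x0); J=r.jac; s=np.sqrt(np.diag(np.linalg.inv(J.T@J)))*.4
    return r.x,f(r.x).reshape(-1,2),s
E
python3 - <<'E'
from h import *
W=load("w5");S=load("s5")
a=lambda p,o:(np.array(p)+.5)/4-.5+o
Lw=[(-.1,-.07,0),(-.1,.07,0),(-.072,-.048,0),(-.072,.048,0),(.1,-.07,0),(.1,.07,0),(.072,-.048,0),(.072,.048,0)]
pw=np.r_[a([(120,88),(672,88),(213,210),(579,210)],[156,0]),a([(168,322),(628,321),(237,235),(557,235)],[156,125])]
Ls=[(-.1,.07,0),(.1,.07,0),(.1,-.07,0),(-.1,-.07,0),(.072,.048,0),(.072,-.048,0)]
ps=(np.array([(50,343),(573,203),(663,415),(80,597),(518,251),(574,403)])+.5)/6-.5+[70,160]
for n,o in (("w",[(W,Lw,pw)]),("s",[(S,Ls,ps)])):
    x,r,s=fit6(o,[*B,.095,0,0]);print(n,x.round(4),"sd",s.round(4));print(r.round(1).tolist());print(loc(B,x).round(4),x[2]-B[2])
x,r=fit([(W,[(l[0],l[1],.095) for l in Lw],pw)],B);print(x.round(4),loc(B,x).round(4),np.abs(r).max())
x,r=fit([(W,[(l[0],l[1],.103) for l in Lw],pw)],B);print(x.round(4),np.abs(r).max())
E
```

```text
w [ 5.4410e-01 -2.1430e-01  1.4953e+00  9.5600e-02  4.0000e-04 -8.0000e-04] sd [0.0002 0.0002 0.0015 0.0005 0.0097 0.0085]
[[0.1, 0.2], [-0.1, 0.1], [-0.1, -0.2], [0.2, -0.3], [0.2, 0.1], [-0.5, 0.2], [-0.0, 0.0], [0.2, -0.1]]
[-0.0012  0.0005] -0.0002592846307711838
s [ 5.4200e-01 -2.1320e-01  1.4974e+00  9.4700e-02  1.2000e-03 -4.7000e-03] sd [0.0026 0.0004 0.0054 0.0022 0.0079 0.0069]
[[0.0, 0.3], [0.2, -0.3], [0.2, 0.3], [0.0, -0.2], [-0.2, 0.1], [-0.1, -0.1]]
[-0.0002  0.0027] 0.0017685322407521298
[ 0.5441 -0.2143  1.4952] [-0.0011  0.0005] 0.6468544411678749
[ 0.5441 -0.2139  1.4954] 2.7067468629657014
```

```bash
python3 - <<'E'
from station import env, cams
from h import *
R=down(1.2865-np.pi)
p=[.513,.26,.3];print(np.round(env.solve_ik(p,R),2))
env.move_ptp(p,R);st(env)
snap(cams,"wrist","w6",None,1.5)
snap(cams,"scene","s6",(200,120,360,240),5)
E
```

```text
[ 0.34  0.35 -0.03  1.19  0.   -0.95]
t 15.97 tcp [0.5133 0.2594 0.2998] f [-0.29 -0.33  0.79] loc [0.4689 0.0668]
```

View pics/w6_v.png

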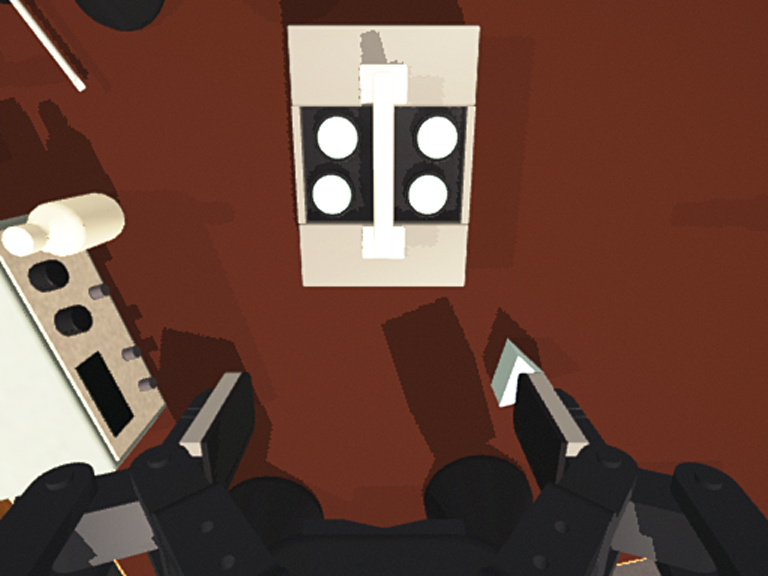

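View pics/s6_v.png

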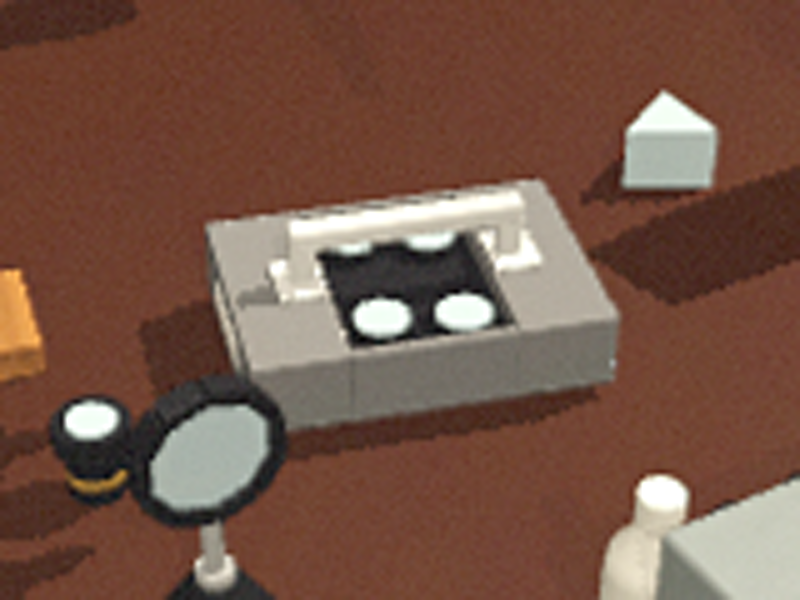

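```bash
python3 - <<'E'
from h import *
W=load("w6")
p=(np.array([(288,25),(480,26),(465,286),(302,286)])+.5)/1.5-.5
L=[(-.1,-.07,.053),(-.1,.07,.053),(.1,.07,.053),(.1,-.07,.053)]
x,r=fit([(W,L,p)],[.4959,.2022,1.2865]);print(x.round(4),r.round(1).tolist())
x6,r,s=fit6([(W,[(l[0],l[1],0) for l in L],p)],[*x,.053,0,0]);print(x6.round(4),s.round(4))
for uv in ((383,75),(383,250)):  # bar axis ends, top at .09
    q=ray(W,(np.array(uv)+.5)/1.5-.5,.09);print(q.round(4),loc(x,q).round(4))
E
```

```text
[0.4974 0.2056 1.2827] [[-0.7, -0.3], [0.8, -0.6], [-0.1, 1.0], [0.1, 0.7]]
[ 0.4971  0.2051  1.2828  0.05   -0.0084 -0.0192] [0.0003 0.0004 0.0019 0.0007 0.0125 0.0124]
[0.4801 0.1451 0.09  ] [-0.063  -0.0007]
[0.5141 0.2607 0.09  ] [ 0.0576 -0.0004]
```

```bash
python3 - <<'E'
from station import env, cams
from h import *
X=np.array([.4972,.2054,1.283]);R=down(X[2]-np.pi)
env.move_ptp([X[0],X[1],.2],R)
print(env.move_l([X[0],X[1],.083],vel=.12,f_stop=10));st(env)
env.grasp(60);s=st(env);print(s["grip_width"],s["ft_torque"].round(2))
snap(cams,"scene","s7",(200,100,360,240),4)
env.move_l([X[0],X[1],.12],vel=.05);s=st(env);print(s["grip_width"],s["ft_torque"].round(2))
snap(cams,"scene","s8",(200,80,360,240),4)
E
```

```text
False
t 17.73 tcp [0.4979 0.2057 0.0838] f [-0.44 -0.05  1.22] loc [0.4142 0.0781]
t 18.38 tcp [0.4977 0.2053 0.0832] f [ 1.42 -0.12  1.27] loc [0.4138 0.0783]
0.012888070576564947 [-0.14 -0.18  0.06]
t 19.32 tcp [0.497  0.2053 0.1198] f [ 0.76 -0.37 -6.1 ] loc [0.4138 0.079 ]
0.012820690360225326 [0.01 0.02 0.02]
```

View pics/s8_v.png

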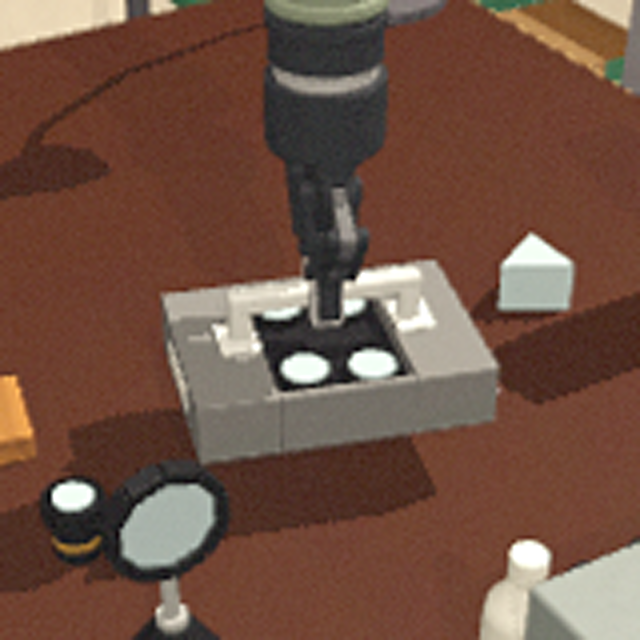

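```bash
python3 - <<'E'
from station import env, cams
from h import *
X=np.array([.4972,.2054,1.283])
env.move_l([X[0],X[1],.31],vel=.2)
M=np.array([.5441,-.2143,1.4952]);R=down(M[2]-np.pi)
# straight line above, keeps level
env.move_l([M[0],M[1],.31],rot=R,vel=.2);s=st(env)
env.move_l([M[0],M[1],.215],vel=.12);s=st(env)
snap(cams,"wrist","w9",None,1.5)
snap(cams,"scene","s9",(40,80,240,270),4)
snap(cams,"top","t9",(290,130,450,260),5)
E
```

```text
t 22.73 tcp [ 0.5441 -0.2135  0.3101] f [ 0.34  0.04 -5.27] loc [-0.0004  0.0006]
t 23.68 tcp [ 0.5447 -0.2145  0.2159] f [ 0.04 -0.61 -5.49] loc [-0.0013 -0.0001]
```

View pics/s9_v.png

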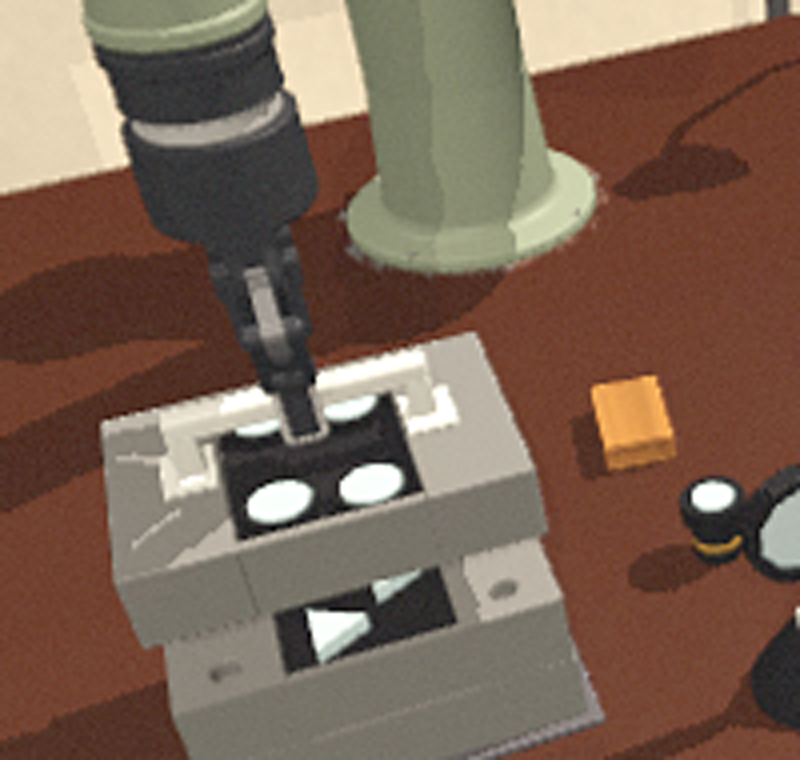

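View pics/w9_v.png

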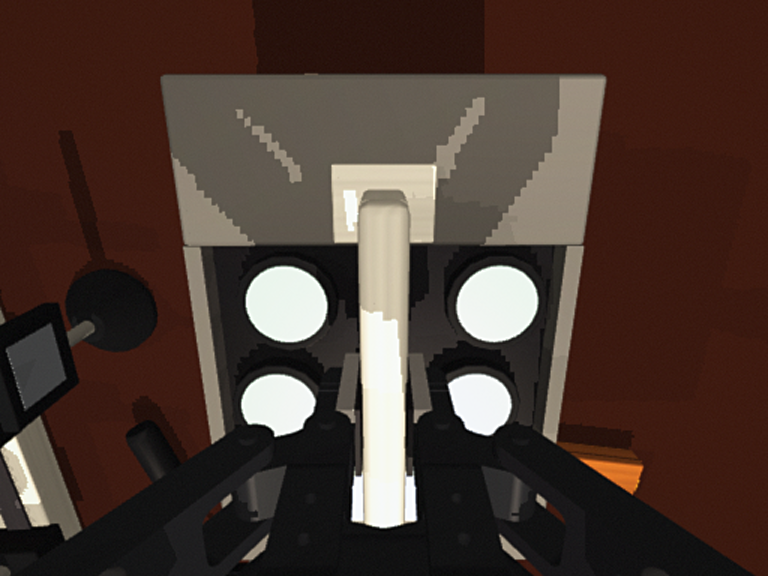

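View pics/t9_v.png

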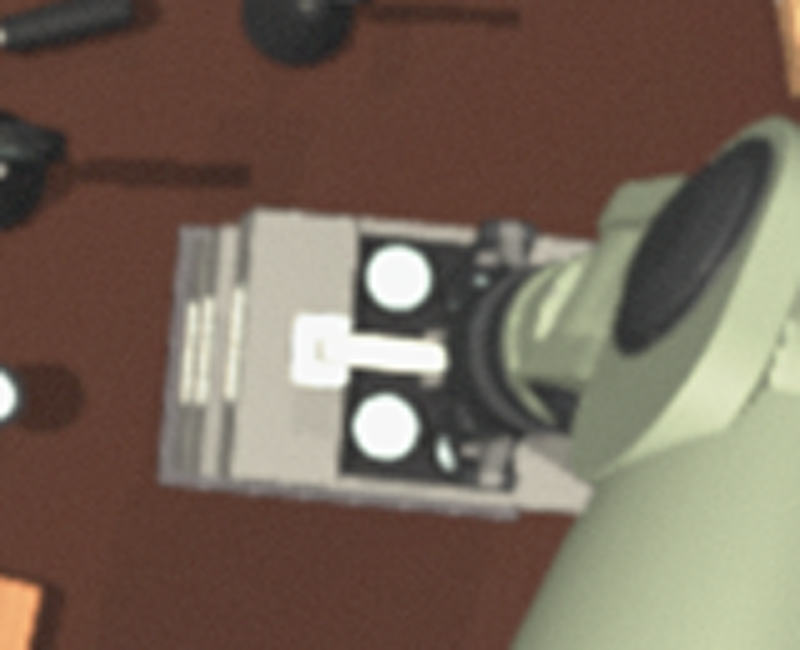

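```bash
python3 - <<'E'
from h import *
M=np.array([.5441,-.2143,1.4952])
W=load("w9");z=.186
p=(np.array([(162,75),(606,76),(183,244),(587,244)])+.5)/1.5-.5
x,r=fit([(W,[(-.1,-.07,z),(-.1,.07,z),(-.045,-.07,z),(-.045,.07,z)],p)],M);print(x.round(4),r.round(1).tolist(),loc(M,x).round(4),x[2]-M[2])
S=load("s9")
p=(np.array([(102,425),(475,335),(533,473),(118,580)])+.5)/4-.5+[40,80]
x,r=fit([(S,[(-.1,.07,z),(.1,.07,z),(.1,-.07,z),(-.1,-.07,z)],p)],M);print(x.round(4),r.round(1).tolist(),loc(M,x).round(4),x[2]-M[2])
# relative scene: middle from same camera (seated) was
p=(np.array([(50,343),(573,203),(663,415),(80,597)])+.5)/6-.5+[70,160];z=.095
y,r=fit([(S,[(-.1,.07,z),(.1,.07,z),(.1,-.07,z),(-.1,-.07,z)],p)],M);print("mid scene",y.round(4),r.round(1).tolist(),loc(y,x).round(4),x[2]-y[2])
E
```

```text
[ 0.5441 -0.2144  1.4929] [[-2.2, -0.7], [4.2, -0.9], [0.2, 2.3], [-0.2, 2.8]] [-0.0001 -0.    ] -0.0023069960398356404
[ 0.5456 -0.2137  1.4919] [[-0.3, -0.6], [0.5, -0.7], [1.0, -0.5], [-1.2, 1.5]] [ 0.0007 -0.0014] -0.0033471596295846506
mid scene [ 0.5422 -0.2133  1.5006] [[-0.2, 0.2], [0.0, -0.2], [0.2, 0.3], [-0.0, -0.4]] [-0.0002 -0.0034] -0.008796269584988137
```

```bash
python3 - <<'E'
from h import *
M=np.array([.5441,-.2143,1.4952])
W=load("w9");S=load("s9");z=.186
pw=(np.array([(162,75),(606,76),(183,244),(587,244)])+.5)/1.5-.5
Lw=[(-.1,-.07,0),(-.1,.07,0),(-.045,-.07,0),(-.045,.07,0)]
ps=(np.array([(102,425),(475,335),(533,473),(118,580)])+.5)/4-.5+[40,80]
Ls=[(-.1,.07,0),(.1,.07,0),(.1,-.07,0),(-.1,-.07,0)]
for o in ([(W,Lw,pw)],[(S,Ls,ps)],[(W,Lw,pw),(S,Ls,ps)]):
    x,r,s=fit6(o,[*M,z,0,0]);print(x.round(4),s.round(4),np.abs(r).max().round(1),loc(M,x).round(4))
E
```

```text
[ 0.5439 -0.2151  1.4946  0.1881 -0.0083 -0.0592] [0.0003 0.0001 0.0013 0.0006 0.0078 0.0081] 1.3 [-0.0008  0.0001]
[ 0.5326 -0.2131  1.4992  0.1767 -0.0065  0.0139] [0.0028 0.0004 0.0057 0.002  0.0076 0.0065] 0.4 [0.0003 0.0115]
[ 0.5438 -0.2146  1.4937  0.1844 -0.0139 -0.0089] [0.0002 0.0001 0.0012 0.0003 0.005  0.0038] 2.1 [-0.0004  0.0003]
```

```bash
python3 - <<'E'
from station import env, cams
from h import *
M=np.array([.5445,-.2143,1.4952]);
env.move_l([M[0],M[1],.182],rot=down(M[2]-np.pi),vel=.08);s=st(env)
for z in (.176,.173,.171,.1695):
    h=env.move_l([M[0],M[1],z],vel=.02,f_stop=14);s=st(env);print(h,s["ft_torque"].round(2))
    if h: break
snap(cams,"scene","s10",(60,100,220,250),5)
E
```

```text
t 24.39 tcp [ 0.5444 -0.2143  0.1818] f [-0.65 -0.31 -6.01] loc [-0.0011  0.0002]
t 24.84 tcp [ 0.5444 -0.2143  0.176 ] f [-0.35  0.87 -5.68] loc [-0.0011  0.0002]
False [-0.01  0.01 -0.  ]
t 25.14 tcp [ 0.5444 -0.2142  0.1728] f [ 0.31  0.42 -5.83] loc [-0.0011  0.0002]
False [ 0.03 -0.04  0.01]
t 25.39 tcp [ 0.5444 -0.2143  0.1708] f [-0.52 -0.73 -4.63] loc [-0.0011  0.0002]
False [-0.03  0.02 -0.01]
t 25.64 tcp [ 0.5447 -0.2144  0.1705] f [-2.49  1.86  3.64] loc [-0.0012 -0.0001]
False [0.32 0.58 0.  ]
```

View pics/s10_v.png

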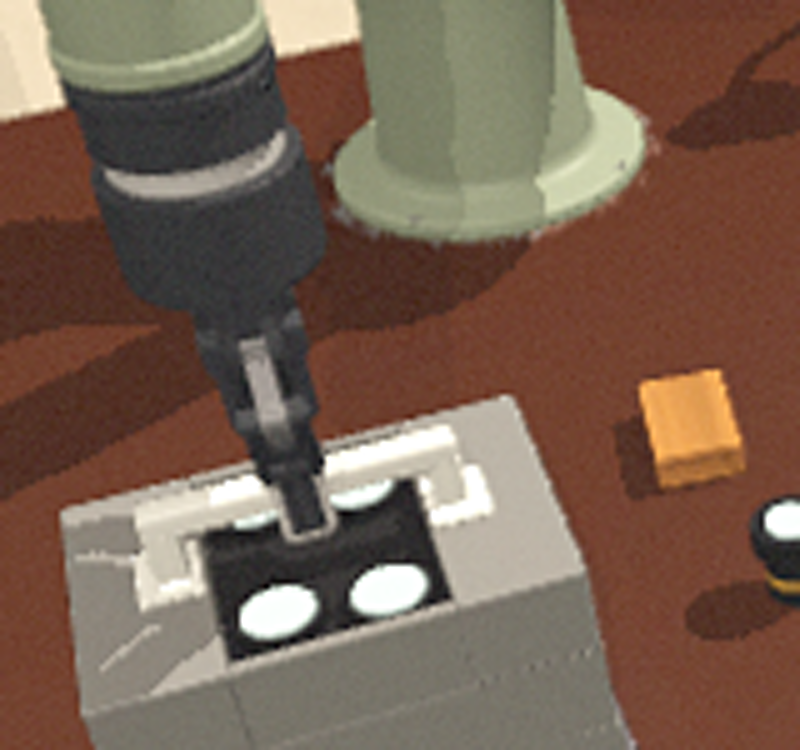

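```bash
python3 - <<'E'
from station import env, cams
from h import *
env.let_go();s=st(env)
env.move_l([.5447,-.2144,.28],vel=.1);s=st(env)
env.move_l([.5553,-.16,.36],vel=.15)
st(env)
snap(cams,"wrist","w11",None,1.5)
snap(cams,"scene","s11",(60,130,220,290),4.5)
snap(cams,"top","t11",None,1.5)
E
```

```text
t 26.39 tcp [ 0.5445 -0.2143  0.1695] f [-0.87 -0.41  0.25] loc [-0.0011  0.0001]
t 27.65 tcp [ 0.5443 -0.2142  0.2792] f [-1.03 -0.2  -0.34] loc [-0.001   0.0003]
t 28.45 tcp [ 0.555  -0.1601  0.3591] f [-0.72 -0.23  0.26] loc [ 0.0537 -0.0063]
```

View pics/w11_v.png

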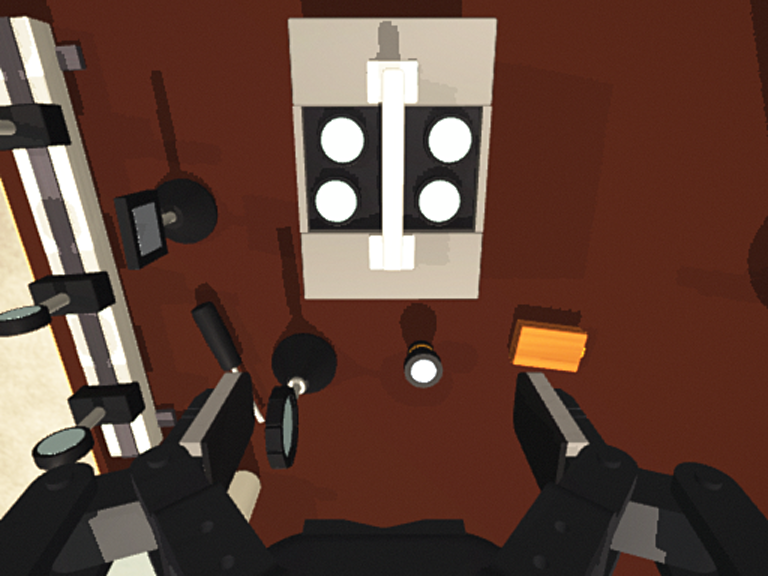

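View pics/s11_v.png

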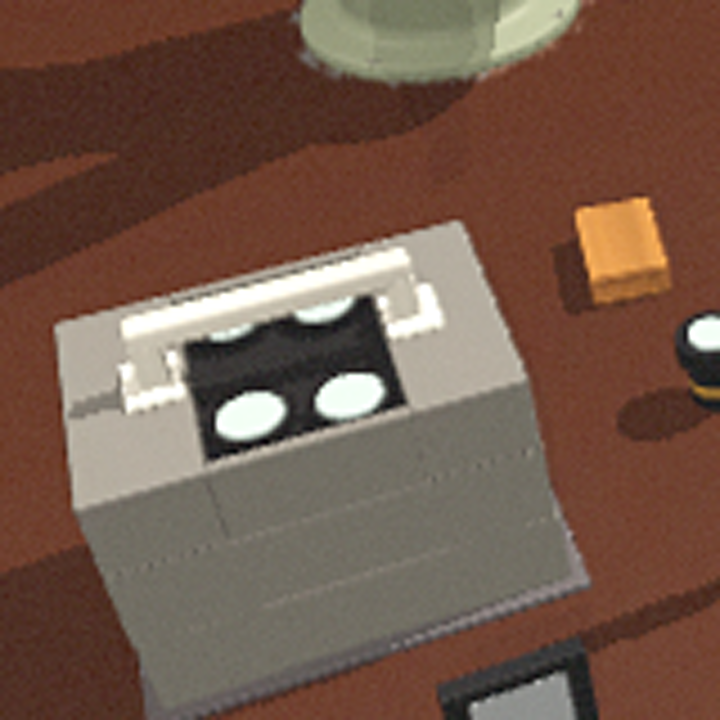

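View pics/t11_v.png

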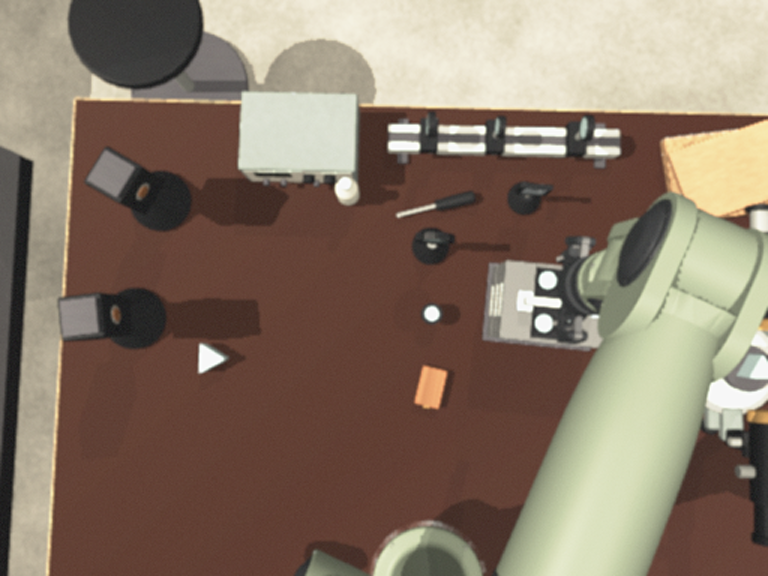

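```bash
python3 - <<'E'
from h import *
M=np.array([.5441,-.2143,1.4952])
W=load("w11");S=load("s11")
pw=(np.array([(289,18),(497,18),(479,298),(305,298)])+.5)/1.5-.5
Lw=[(-.1,-.07,0),(-.1,.07,0),(.1,.07,0),(.1,-.07,0)]
ps=(np.array([(57,323),(460,222),(526,378),(80,507)])+.5)/4.5-.5+[60,130]
Ls=[(-.1,.07,0),(.1,.07,0),(.1,-.07,0),(-.1,-.07,0)]
for o in ([(W,Lw,pw)],[(S,Ls,ps)],[(W,Lw,pw),(S,Ls,ps)]):
    x,r,s=fit6(o,[*M,.14,0,0]);print(x.round(4),s.round(4),np.abs(r).max().round(1),loc(M,x).round(4))
for z in (.14,.148):
  x,r=fit([(W,[(l[0],l[1],z) for l in Lw],pw)],M);print(z,x.round(4),loc(M,x).round(4),r.round(1).tolist())
E
```

```text
[ 5.4370e-01 -2.1490e-01  1.4959e+00  1.3660e-01  9.0000e-04 -1.7600e-02] [0.0003 0.0004 0.0018 0.0006 0.0108 0.0106] 0.2 [-0.0007  0.0004]
[ 0.5304 -0.212   1.5015  0.1304  0.0052  0.0067] [0.0029 0.0004 0.0059 0.0022 0.0083 0.0071] 0.2 [0.0012 0.0138]
[ 0.5434 -0.2139  1.4969  0.1387 -0.009   0.0043] [0.0002 0.0002 0.0017 0.0004 0.0061 0.0048] 1.8 [0.0003 0.0008]
0.14 [ 0.5437 -0.2143  1.4962] [0.     0.0004] [[-0.9, -0.4], [1.1, -0.6], [0.0, 1.0], [-0.1, 1.2]]
0.148 [ 0.5439 -0.2127  1.4953] [0.0015 0.0003] [[-2.4, -0.6], [3.0, -0.7], [1.2, 4.6], [-1.3, 4.8]]
```

```bash
python3 - <<'E'
from station import env, cams
from h import *
env.finish_job(); st(env)
E
```

```text
the job is handed in; nothing more can be done
the job is handed in; nothing more can be done
```

The trays are stacked and the job is handed in at about 28.5 s. The last checks show all three trays seated.

- **Middle tray:** I found it about 18 mm off in x, 9 mm in y and 0.057 rad in yaw. I pushed it square with the two open fingers, first on its long side and then on its end, using only a few N and never lifting it. It dropped in. The wrist camera put its rim at 95.6 mm against 95 mm expected, level and about 1 mm from square. I touched the top tray only after that.
- **Top tray:** I gripped the handle at its centre, lifted the tray and carried it level over the bystanders. Lowered onto the middle tray, it moved freely until contact at a handle height of 170.5 mm, against 170 mm expected, and I released it there.
- **Last pictures:** The wrist fit put the top tray's rim at 137 mm, and wrist and scene together gave 139 mm; 140 mm is expected. The unseated height of 148 mm fits clearly worse. It sits about 1 mm from the middle tray's position, with all four lenses in place and the seams closed. The bystanders look unmoved, and the gripper is clear of the stack.

**Disagreement:** The scene camera alone gave a lower rim (130 mm) and about 14 mm of sideways offset. Its viewing angle leaves height and sideways position poorly separated, and the wrist view and the contact height both contradict it. A wrist-only fit while carrying also hinted at about 0.06 rad of tilt, which the scene view did not support.

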